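Slide the label plate out over the end of the ledge

ROBOT

A 6-joint arm with a two-finger parallel gripper is mounted at the origin on a cart in front of the work surface, level with it; the furniture and walls round the work are solid. World frame = base frame: x ahead of the robot, y to its left, z up, the work surface at z = 0. Lengths are in m, angles in rad, forces in N, time in s.
With the tool pointing down it reaches from about 0.3 to 0.875 m from the base axis. Payload 6.4 kg.
Tool frame: the origin (TCP) lies midway between the tips of the shut fingers; the grasp point (between the pads) lies 19 mm behind it (r.grasp_offset is the distance from the TCP to the grasp point, in m); z points along the fingers, y is the direction in which the jaws open and shut (so a half turn about z gives the same grasp; the last joint's range is limited). The gripper opens to 85 mm and grips with 20 to 120 N. Pads are 22 mm wide; open, the fingers measure 114 mm over their backs; the gripper's body (76 mm by 85 mm) begins 54 mm behind the grasp point. The pads swing forward as they close: fully open they stand 13 mm farther back than shut.
Start: joints at [-1.349, 0.181, 1.607, -0, 1.354, -0.206], TCP at [0.239, -0.523, 0.231] pointing down, gripper open.
Joint ranges: [-2.99, 2.99], [-0.89, 2.07], [0.3, 2.58], [-1.14, 4.28], [0, 2.63], [-3.12, 3.12]. Speed limits (rad/s): [2.57, 2.57, 3.01, 3.14, 3.14, 3.14].

INTERFACE

Orientations are given as [roll, pitch, yaw] about the fixed x, y, z axes, in that order (R = Rz(yaw) Ry(pitch) Rx(roll)).
In Python, from bench import r gives the robot as it stands. The module is installed in compiled form; this text tells all that it offers.
- The arm moves only by the tool step_arm, never from a script. Its argument "series" is one flat list of numbers, 7 for each row, row after row: the turn, a rotation vector about the world's x, y, z in rad, then the shift along the world's x, y, z in m, then the finger opening in m, from 0 to 0.0854. In form: [wx, wy, wz, x, y, z, gripper, wx, wy, wz, x, y, z, gripper, ...]. A call has 1 to 20 rows; each row is the pose to reach, as a shift and turn from the pose commanded when the call began; what a row does not reach only later rows make up. A row lasts 1/10 s, in which the tool goes at most 50 mm and 8.59 degrees, less where a joint would pass 70% of its speed; a pose out of reach is approached as far as the arm can. A call with a gripper value outside its range is refused whole. The fingers move at their own pace and stop on an object; the grip force is fixed at half the most. Time passes only in rows, so rows that repeat a pose let the fingers close. It gives the time, the measured TCP pose, the force and the opening at its end, in the units of the state.
- r.read_state(): the state, without advancing time (a new reading comes with each control period).
- r.grab_frame(name): name is "scene" or "top" or "wrist"; returns a dict with "color" (420x560x3 uint8, red, green, blue), "fx", "fy", "cx", "cy" (pixels), "world_from_camera" (4x4, takes a point from camera to world coordinates). Camera axes: x right, y up, looking along -z (the intrinsics and any distortion apply to the point x, -y, -z); pixel columns grow to the right and rows downward; lengths in m; the calibration is good to about 2 mm. The wrist camera is an equidistant fisheye: a pixel r from the principal point sees the ray r / f radians off the axis. A picture is of the moment at which its call begins. There is no depth.
- r.sign_off(): hands the job in, once; it reports no verdict.
Trained networks look in a picture, given as the dict that the camera call returned (one of the last four; its "shot" number tells which), for a name from the list of things; names that differ only in an ending like _2 or _b are one class to them, and where a whole thing is asked for, a point or a joint stands for the part that bears it (a point fixed in the world has none). Each returns a list of dicts, best first, with "p" (0 to 1); they miss things now and then, are a little off and sometimes report something else, mostly with a low value. They report only what shows in the picture. A call takes as long as a camera call.
- r.recognise(picture, query): "bbox" ([left, top, right, bottom] in pixels, round what is visible of it).
The state is a dict: "time": time; "q": joint angles; "qd": joint speeds; "joint_efforts": joint torques, N m; "tcp_pos": TCP position; "eef_rot": TCP orientation; "contact_force": force on the tool from outside, world axes, zero at the start; "wrist_torque": the same for the moment, N m; "gripper_width": finger opening in m.
Only numpy, scipy, OpenCV 4.12 (cv2) and the standard library are available. Lean on these libraries where they do the work, as an engineer would, in place of code of your own. Each camera call takes 0.05 s, during which the arm holds its last target.

TASK

Push the blank label plate back so that its long side lies against the raised fence at the far side of the ledge, and along the ledge to the robot's right until the whole of its red end band sticks out past the ledge's right-hand end, with no more than about 20 mm of the bare metal sticking out as well. Only push it, with the fingertips: do not lift it off the ledge or tip it over the end, and leave the tape measure, the jar and the brass coupling where they stand.

Things in the scene. Friction and masses are not known exactly. Their poses are not given: they have to be found in the camera images.
- plate: loose blank label plate, bare aluminium, 60 (x) by 150 (y) by 6 mm thick, 0.11 to 0.23 kg, flat on the ledge. Origin at the centre of its underside, z up. The 30 mm at its -y end (robot's right) are a red band. At the start its far side is 10 to 37 mm short of the fence, it is up to 0.1 rad askew, and its red end is 10 to 60 mm inside the ledge's right-hand end
- ledge: fixed dark steel ledge on grey feet, top face 110 (x) by 220 mm (y), 40 mm above the table, both ends open. Origin: centre of its underside, on the table; x to its far side, -y to its right-hand end (at y = -110 mm), z up. A light fence strip stands 10 mm above the top face along the far side, near face at x = +43 mm (plate's origin at ledge x = +13 mm when against it)
- tape_measure: yellow and black tape measure, 34 x 79 x 57 mm high, standing on the table beyond the right-hand end of the ledge; leave it. Origin at the centre of its underside. Beyond it stands the table's fixed tubular push handle (x 0.43 to 0.85 m, y -0.37 to -0.34 m, up to 0.38 m high): keep the hand and arm clear of it
- seal_jar: clear jar with a black screw lid, 58 mm across, 56 mm high, standing on the table beyond the left-hand end of the ledge; leave it. Origin at the centre of its underside
- quick_coupling: brass quick coupling, 27 x 51 x 27 mm high, lying on the table beyond the right-hand end of the ledge; leave it. Origin at the centre of its underside

How it is judged:
By the outcome, as a careful person would: the job done as asked, in the order asked, and still so for the second after the job is handed in, with the robot touching nothing.
It also fails if it takes over 58 s, if anything falls off the work surface, if the arm or the gripper's body presses on something with over 40 N, if the wrist force passes 120 N, or if a joint passes its speed limit or range.

## Working session

There is one attempt and no reset: what is moved stays moved. The work goes in short steps, Python scripts to look and compute and a tool call to move; the robot and the scene stay as the last step left them, time stands still between calls to the robot, and variables do not carry over. Pictures are saved under pics/ and viewed, and the job is handed in when it is done.

Besides the shell and the picture viewer there is one more tool, called after "Request:" by a JSON object that holds its "fn" and its "kwargs". step_arm: Moves the arm, as the interface text tells. Its arguments: {"type":"object","properties":{"series":{"type":"array"}},"required":["series"]}

```bash
mkdir -p pics; ls; cat > h.py <<'E'
import numpy as np, cv2
from bench import r
def snap(n,f):
    d=r.grab_frame(n); cv2.imwrite('pics/'+f,d['color'][:,:,::-1]); return d
def ray(d,u,v):
    T=np.array(d['world_from_camera']); 
    x=(u-d['cx'])/d['fx']; y=(v-d['cy'])/d['fy']
    return T[:3,3],T[:3,:3]@np.array([x,-y,-1.])
def px2w(d,u,v,z):
    o,k=ray(d,u,v); return o+k*(z-o[2])/k[2]
def w2px(d,p):
    T=np.linalg.inv(np.array(d['world_from_camera'])); c=T[:3,:3]@np.array(p)+T[:3,3]
    return d['cx']+d['fx']*c[0]/-c[2], d['cy']+d['fy']*-c[1]/-c[2]
E
python3 - <<'E'
from h import *
print(r.read_state())
for n in('scene','top'):
    d=snap(n,n+'0.png'); print({k:v for k,v in d.items() if k!='color'})
    for q in('plate','ledge','tape_measure','seal_jar','quick_coupling'): print(q,r.recognise(d,q)[:2])
E
```

```text
pics
{'time': 0.0, 'q': array([-1.34929368e+00,  1.81560250e-01,  1.60804704e+00, -9.78962187e-06,
        1.35378078e+00, -2.06305161e-01]), 'qd': array([ 0.00054832,  0.00114014, -0.00055652,  0.00137125, -0.00067961,
       -0.00151748]), 'joint_efforts': array([-5.64927382e-05, -4.44870007e+01, -3.51338804e+01, -3.59056066e-04,
        8.95267760e-03, -1.18990121e-05]), 'tcp_pos': array([ 0.23843719, -0.52260823,  0.23035449]), 'eef_rot': array([-3.13983335e+00, -3.58428775e-04,  4.27809613e-01]), 'contact_force': array([ 0.69681512, -0.4398766 , -0.15825336]), 'wrist_torque': array([ 0.0442903 , -0.03877296,  0.00769281]), 'gripper_width': 0.08556748169600487}
{'fx': 542.7227209652717, 'fy': 542.7227209652717, 'cx': 280.4070575215647, 'cy': 215.73577473381212, 'world_from_camera': array([[-0.79986634,  0.35171889, -0.48632054, -0.0490919 ],
       [-0.59997798, -0.48951172,  0.6327754 ,  0.71358914],
       [-0.01550054,  0.79791735,  0.60256753,  0.75223556],
       [ 0.        ,  0.        ,  0.        ,  1.        ]]), 'shot': 1}
plate [{'bbox': [254.8, 214.2, 320.2, 257.4], 
[... 350 characters left out ...]
0.07087254344233, 'world_from_camera': array([[ 2.25550733e-02,  9.86808790e-01, -1.60311196e-01,
         3.95803193e-01],
       [-9.99611682e-01,  2.48847656e-02,  1.25393035e-02,
        -3.01649103e-04],
       [ 1.63632014e-02,  1.59966120e-01,  9.86986872e-01,
         9.09206965e-01],
       [ 0.00000000e+00,  0.00000000e+00,  0.00000000e+00,
         1.00000000e+00]]), 'shot': 2}
plate [{'bbox': [237.7, 219.8, 306.5, 251.4], 'p': 0.55}]
ledge [{'bbox': [230.4, 203.0, 339.2, 263.5], 'p': 0.95}]
tape_measure [{'bbox': [354.3, 222.4, 393.3, 244.8], 'p': 0.73}]
seal_jar [{'bbox': [177.6, 224.0, 212.6, 250.2], 'p': 0.93}]
quick_coupling [{'bbox': [357.9, 252.5, 381.8, 268.2], 'p': 0.56}]
```

```bash
python3 - <<'E'
import cv2
a=cv2.imread('pics/top0.png')[185:285,160:410]; cv2.imwrite('pics/top0z.png',cv2.resize(a,None,fx=3.2,fy=3.2,interpolation=cv2.INTER_CUBIC))
a=cv2.imread('pics/scene0.png')[150:320,200:400]; cv2.imwrite('pics/scene0z.png',cv2.resize(a,None,fx=3.5,fy=3.5,interpolation=cv2.INTER_CUBIC))
E
```

```text
(no output)
```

View pics/top0z.png

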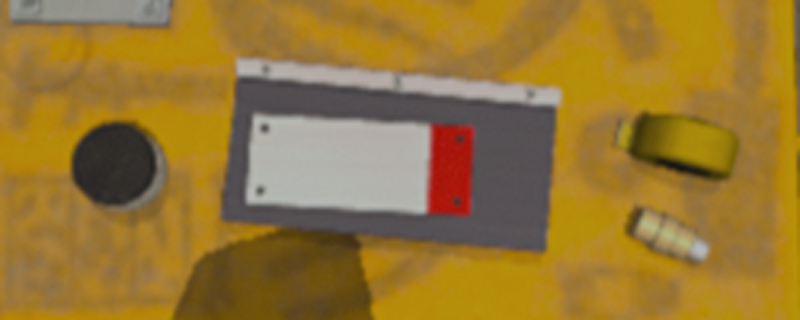

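View pics/scene0z.png

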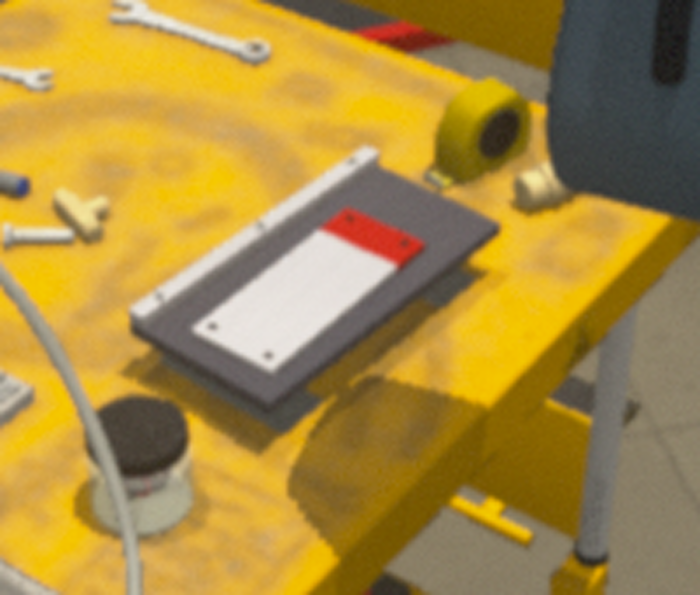

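View pics/scene0.png

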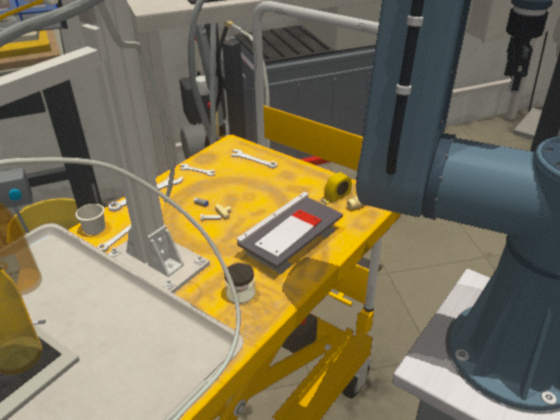

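View pics/top0.png

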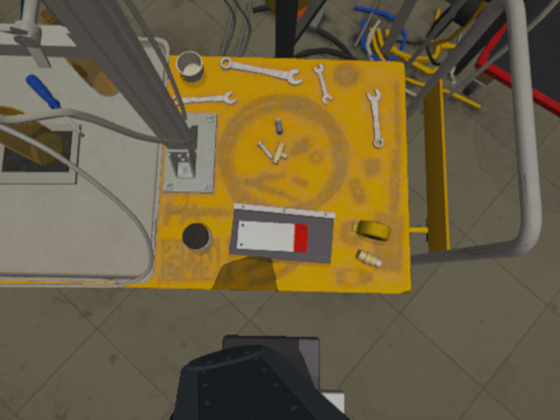

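The top view shows the ledge across the middle. The plate lies on it with its red end to the right. The jar is at px (196,236), the tape at (373,230) and the coupling at (369,259). Next I'll work out poses.

```bash
cat >> h.py <<'E'
from scipy.optimize import least_squares
def fit(d,local,pix,z):
    def P(p): 
        c,s=np.cos(p[2]),np.sin(p[2]); return [(p[0]+c*a-s*b,p[1]+s*a+c*b,h) for (a,b),h in zip(local,z)]
    f=lambda p: np.ravel([np.array(w2px(d,q))-np.array(t) for q,t in zip(P(p),pix)])
    s=least_squares(f,[0.4,0,0]); return s.x,s.fun.round(2)
E
python3 - <<'E'
from h import *
d=r.grab_frame('top')
Z=lambda L:[(160+(u+.5)/3.2-.5,185+(v+.5)/3.2-.5) for u,v in L]
L,e=fit(d,[(.055,.11),(.055,-.11),(-.055,-.11),(-.055,.11)],Z([(237,59),(561,90),(546,251),(221,218)]),[.05,.05,.04,.04]); print('ledge',L,e)
p,e=fit(d,[(.03,.075),(.03,-.075),(-.03,-.075),(-.03,.075)],Z([(250,113),(474,125),(470,215),(245,205)]),[.046]*4); print('plate',p,e)
c,s=np.cos(L[2]),np.sin(L[2]); D=p[:2]-L[:2]
print('plate in ledge',c*D[0]+s*D[1],-s*D[0]+c*D[1],p[2]-L[2])
for n,u,v,z in(('jar lid',115,165,.056),('tape c',685,145,.03),('tape L',618,135,.01),('tapeR',738,150,.05),('coup',630,215,.013),('coup',708,250,.013),('tabledge R',800,160,0)): print(n,px2w(d,*Z([(u,v)])[0],z).round(4))
E
```

```text
ledge [ 0.48666288 -0.01733758 -0.07425502] [ 0.13 -0.69  0.02 -0.42  0.18  0.4  -0.32  0.67]
plate [ 0.47918694  0.00365709 -0.02472962] [ 0.33  0.49 -0.33  0.14 -0.1  -0.17  0.1  -0.44]
plate in ledge -0.009012872860629123 0.020382203567151723 0.04952539795231073
jar lid [0.4738 0.1655 0.056 ]
tape c [ 0.4994 -0.2197  0.03  ]
tape L [ 0.5077 -0.1774  0.01  ]
tapeR [ 0.4946 -0.2504  0.05  ]
coup [ 0.4516 -0.1848  0.013 ]
coup [ 0.4287 -0.2388  0.013 ]
tabledge R [ 0.4942 -0.3092  0.    ]
```

Request:
{"fn": "step_arm", "kwargs": {"series": [0, 0, -0.06, 0.003, 0.037, 0, 0.085, 0, 0, -0.12, 0.006, 0.074, 0, 0.085, 0, 0, -0.18, 0.01, 0.111, 0, 0.085, 0, 0, -0.24, 0.013, 0.148, 0, 0.085, 0, 0, -0.3, 0.016, 0.185, 0, 0.085, 0, 0, -0.36, 0.02, 0.222, 0, 0.085, 0, 0, -0.42, 0.038, 0.256, 0, 0.085, 0, 0, -0.48, 0.056, 0.29, 0, 0.085, 0, 0, -0.502, 0.074, 0.324, -0.01, 0.085, 0, 0, -0.502, 0.092, 0.358, -0.02, 0.085, 0, 0, -0.502, 0.11, 0.392, -0.03, 0.085, 0, 0, -0.502, 0.128, 0.427, -0.05, 0.085, 0, 0, -0.502, 0.146, 0.462, -0.07, 0.085, 0, 0, -0.502, 0.164, 0.497, -0.09, 0.085, 0, 0, -0.502, 0.182, 0.531, -0.11, 0.085, 0, 0, -0.502, 0.182, 0.531, -0.13, 0.085, 0, 0, -0.502, 0.182, 0.531, -0.15, 0.085, 0, 0, -0.502, 0.182, 0.531, -0.15, 0.085]}}

```text
time: 2.45
tcp_pos: [0.4185, 0.0088, 0.0791]
eef_rot: [-3.141, 0.005, -0.073]
contact_force: [-0.8, 0.4, 0.5]
gripper_width: 0.0854
```

```bash
python3 - <<'E'
from h import *
for n in('scene','top','wrist'):
    d=snap(n,n+'1.png')
a=cv2.imread('pics/scene1.png')[150:320,200:400]; b=cv2.imread('pics/wrist1.png')
cv2.imwrite('pics/m1.png',np.hstack([cv2.resize(a,(400,340)),cv2.resize(b,(400,340))]))
s=r.read_state();print(s['tcp_pos'],s['eef_rot'],s['contact_force'],s['q'])
E
```

```text
[0.42117259 0.00746529 0.08216247] [ 3.14139978e+00 -1.10455636e-03 -7.46289218e-02] [-0.12514859 -0.02132691 -0.57125466] [-2.65723946e-01  4.00881397e-02  2.10216243e+00  2.43111600e-05
  9.98220997e-01  1.37968825e+00]
```

View pics/m1.png

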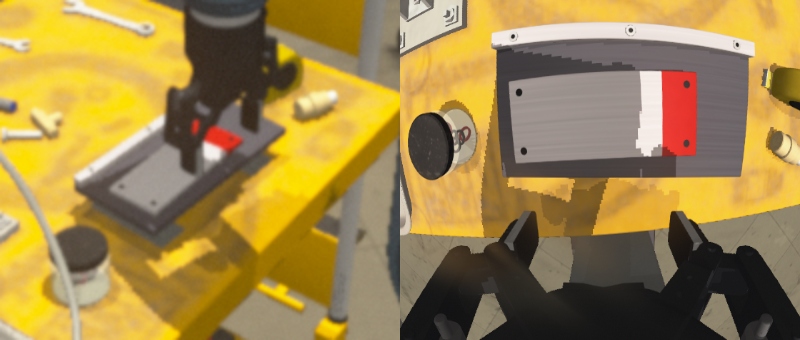

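The left half shows the gripper hovering just short of the ledge. The wrist view on the right shows the plate clearly at fine scale, so I'll refine the poses from it.

View pics/wrist1.png

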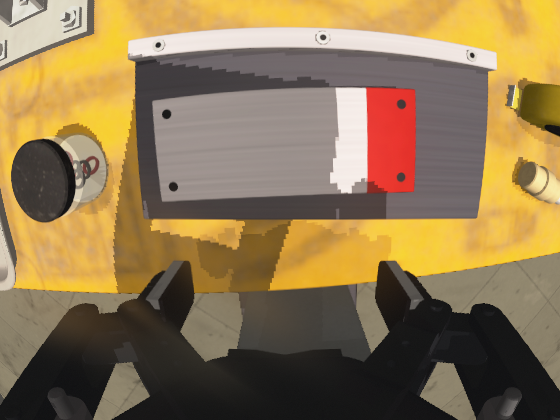

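```bash
cat >> h.py <<'E'
def w2f(d,p):
    T=np.linalg.inv(np.array(d['world_from_camera'])); c=T[:3,:3]@np.array(p)+T[:3,3]
    x,y,z=c[0],-c[1],-c[2]; h=np.hypot(x,y); t=np.arctan2(h,z)
    return d['cx']+d['fx']*t*x/h, d['cy']+d['fy']*t*y/h
def fitf(d,local,pix,z):
    def P(p):
        c,s=np.cos(p[2]),np.sin(p[2]); return [(p[0]+c*a-s*b,p[1]+s*a+c*b,h) for (a,b),h in zip(local,z)]
    f=lambda p: np.ravel([np.array(w2f(d,q))-np.array(t) for q,t in zip(P(p),pix)])
    s=least_squares(f,[0.48,0,0]); return s.x,s.fun.round(1)
LC=[(.055,.11),(.055,-.11),(-.055,-.11),(-.055,.11)]; LZ=[.05,.05,.04,.04]
PC=[(.03,.075),(.03,-.075),(-.03,-.075),(-.03,.075)]; PZ=[.046]*4
def rel(L,p):
    c,s=np.cos(L[2]),np.sin(L[2]); D=p[:2]-L[:2]
    return np.round([c*D[0]+s*D[1],-s*D[0]+c*D[1],p[2]-L[2]],4)
E
python3 - <<'E'
from h import *
d=r.grab_frame('wrist')
L,e=fitf(d,LC,[(129,40),(497,53),(477,218),(145,218)],LZ);print(L,e)
p,e=fitf(d,PC,[(152,100),(415,89),(414,192),(160,201)],PZ);print(p,e)
print(rel(L,p))
E
```

```text
[ 0.48657625 -0.0186045  -0.0750798 ] [ 0.  -0.6  0.3 -0.7  0.9  0.8 -1.   0.9]
[ 0.47914105  0.00266353 -0.0346365 ] [-0.4 -0.4 -0.1  0.4 -0.5 -0.3  1.   0.2]
[-0.009   0.0207  0.0404]
```

Request:
{"fn": "step_arm", "kwargs": {"series": [0, 0, 0, 0.005, 0, -0.015, 0.085, 0, 0, 0, 0.01, -0.001, -0.03, 0.085, 0, 0, 0, 0.01, -0.001, -0.04, 0.085, 0, 0, 0, 0.01, -0.001, -0.046, 0.085, 0, 0, 0, 0.01, -0.001, -0.048, 0.085, 0, 0, 0, 0.01, -0.001, -0.048, 0.085, 0, 0, 0, 0.01, -0.001, -0.048, 0.085]}}

```text
time: 3.35
tcp_pos: [0.4309, 0.0067, 0.0338]
eef_rot: [3.141, -0.001, -0.074]
contact_force: [-0.3, -0.2, 0.3]
gripper_width: 0.085
```

Request:
{"fn": "step_arm", "kwargs": {"series": [0, 0, 0, 0, 0, -0.001, 0.085, 0, 0, 0, 0, 0, -0.002, 0.085, 0, 0, 0, 0, 0, -0.003, 0.085, 0, 0, 0, 0, 0, -0.004, 0.085, 0, 0, 0, 0, 0, -0.004, 0.085]}}

```text
time: 3.85
tcp_pos: [0.4304, 0.0069, 0.0291]
eef_rot: [-3.142, 0.0, -0.074]
contact_force: [-0.1, -0.1, 0.6]
gripper_width: 0.0852
```

Request:
{"fn": "step_arm", "kwargs": {"series": [0, 0, 0, 0, 0, -0.0005, 0.085, 0, 0, 0, 0, 0, -0.001, 0.085, 0, 0, 0, 0, 0, -0.001, 0.085]}}

```text
time: 4.15
tcp_pos: [0.4305, 0.0068, 0.0282]
eef_rot: [-3.142, 0.0, -0.074]
contact_force: [0.9, 0.6, 0.1]
gripper_width: 0.0849
```

```bash
python3 - <<'E'
from h import *
snap('wrist','w2.png');d=snap('scene','s2.png')
a=cv2.imread('pics/s2.png')[150:300,220:380]; b=cv2.imread('pics/w2.png')
cv2.imwrite('pics/m2.png',np.hstack([cv2.resize(a,(400,375)),cv2.resize(b,(400,375))]))
E
```

```text
(no output)
```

View pics/m2.png

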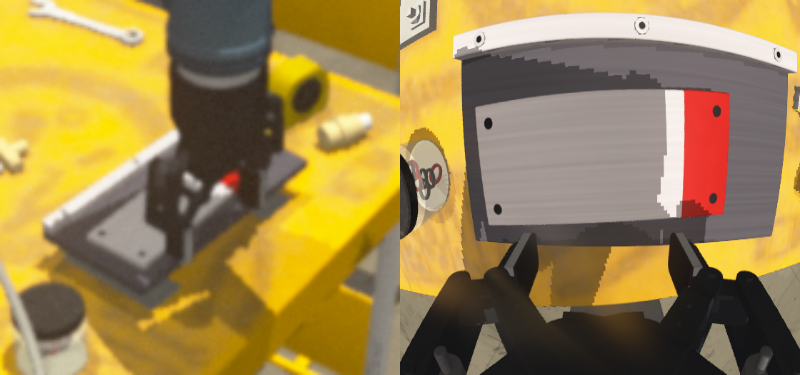

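Request:
{"fn": "step_arm", "kwargs": {"series": [0, 0, 0, 0.003, 0, 0, 0.085, 0, 0, 0, 0.006, -0.0005, 0, 0.085, 0, 0, 0, 0.009, -0.0007, 0, 0.085, 0, 0, 0, 0.012, -0.0009, 0, 0.085, 0, 0, 0, 0.015, -0.0011, 0, 0.085, 0, 0, 0, 0.018, -0.0013, 0, 0.085, 0, 0, 0, 0.021, -0.0016, 0, 0.085, 0, 0, 0, 0.023, -0.0017, 0, 0.085, 0, 0, 0, 0.023, -0.0017, 0, 0.085]}}

```text
time: 5.15
tcp_pos: [0.4541, 0.005, 0.0284]
eef_rot: [3.142, -0.001, -0.074]
contact_force: [-0.5, 0.3, -0.7]
gripper_width: 0.0849
```

```bash
python3 - <<'E'
from h import *
snap('wrist','w3.png')
s=r.read_state();print(s['tcp_pos'],s['contact_force'])
E
```

```text
[0.45390916 0.00505056 0.02833332] [-0.5371069  -1.42797068  0.44783162]
```

View pics/w3.png

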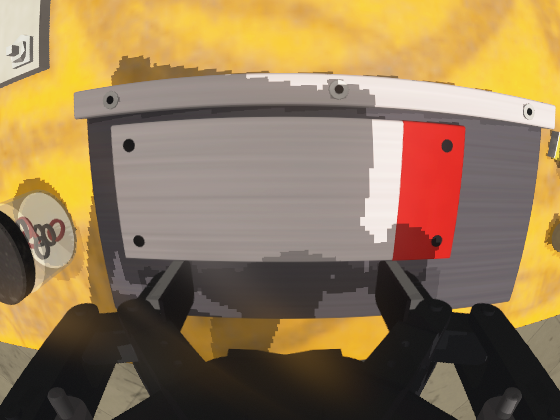

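The plate has moved back and is now parallel to the fence, with a small gap left at row 115. I'll finish seating it.

Request:
{"fn": "step_arm", "kwargs": {"series": [0, 0, 0, 0.002, -0.0001, 0, 0.085, 0, 0, 0, 0.004, -0.0003, 0, 0.085, 0, 0, 0, 0.005, -0.0004, 0, 0.085, 0, 0, 0, 0.006, -0.0004, 0, 0.085, 0, 0, 0, 0.006, -0.0004, 0, 0.085]}}

```text
time: 5.7
tcp_pos: [0.4588, 0.0048, 0.0281]
eef_rot: [-3.142, 0.002, -0.074]
contact_force: [-3.5, 0.2, 3.0]
gripper_width: 0.085
```

Request:
{"fn": "step_arm", "kwargs": {"series": [0, 0, 0, 0.001, -0.0001, 0, 0.085, 0, 0, 0, 0.001, -0.0001, 0, 0.085]}}

```text
time: 5.9
tcp_pos: [0.4588, 0.0049, 0.0278]
eef_rot: [-3.141, 0.004, -0.074]
contact_force: [-7.3, -1.0, 5.3]
gripper_width: 0.0852
```

```bash
python3 - <<'E'
from h import *
snap('wrist','w4.png')
s=r.read_state();print(s['tcp_pos'],s['contact_force'])
E
```

```text
[0.45877308 0.00487969 0.02783061] [-8.30105207  0.28660499  6.02217054]
```

View pics/w4.png

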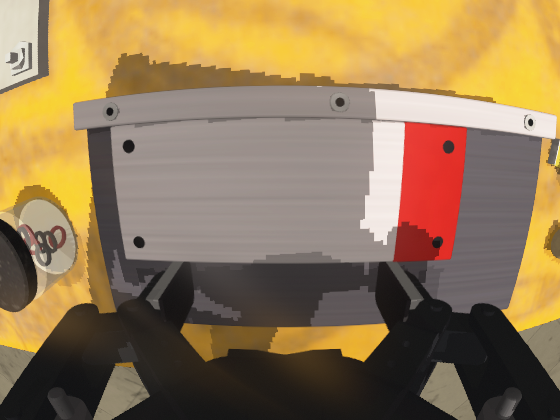

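The plate is seated against the fence along its whole length. Next I'll back off, lift, shut the fingers, turn 90° and go to the plate's left end.

Request:
{"fn": "step_arm", "kwargs": {"series": [0, 0, 0, -0.007, 0.0005, 0, 0.085, 0, 0, 0, -0.015, 0.001, 0, 0.085, 0, 0, 0, -0.015, 0.001, 0.03, 0.085, 0, 0, 0, -0.015, 0.001, 0.07, 0.085, 0, 0, 0.14, -0.01, 0.01, 0.1, 0.06, 0, 0, 0.28, -0.003, 0.02, 0.1, 0.03, 0, 0, 0.42, 0.004, 0.03, 0.1, 0, 0, 0, 0.56, 0.01, 0.04, 0.1, 0, 0, 0, 0.7, 0.017, 0.05, 0.1, 0, 0, 0, 0.84, 0.024, 0.06, 0.1, 0, 0, 0, 0.98, 0.03, 0.07, 0.1, 0, 0, 0, 1.12, 0.037, 0.08, 0.1, 0, 0, 0, 1.26, 0.043, 0.09, 0.1, 0, 0, 0, 1.4, 0.048, 0.091, 0.09, 0, 0, 0, 1.54, 0.048, 0.091, 0.08, 0, 0, 0, 1.571, 0.048, 0.091, 0.07, 0, 0, 0, 1.571, 0.048, 0.091, 0.06, 0, 0, 0, 1.571, 0.048, 0.091, 0.06, 0, 0, 0, 1.571, 0.048, 0.091, 0.06, 0]}}

```text
time: 7.85
tcp_pos: [0.5085, 0.0956, 0.0883]
eef_rot: [-3.142, -0.0, 1.496]
contact_force: [-0.4, -0.4, 0.5]
gripper_width: -0.0002
```

```bash
python3 - <<'E'
from h import *
snap('wrist','w5.png');d=snap('scene','s5.png')
a=cv2.imread('pics/s5.png')[150:300,220:380]; b=cv2.imread('pics/w5.png')
cv2.imwrite('pics/m5.png',np.hstack([cv2.resize(a,(400,375)),cv2.resize(b,(400,375))]))
s=r.read_state();print(s['tcp_pos'],s['eef_rot'],s['contact_force'],s['gripper_width'])
E
```

```text
[0.50901332 0.09557455 0.08885769] [ 3.14048027e+00 -8.24241488e-05  1.49620902e+00] [ 0.19480204  0.66295875 -0.00750809] 0.00029701380099376773
```

View pics/m5.png

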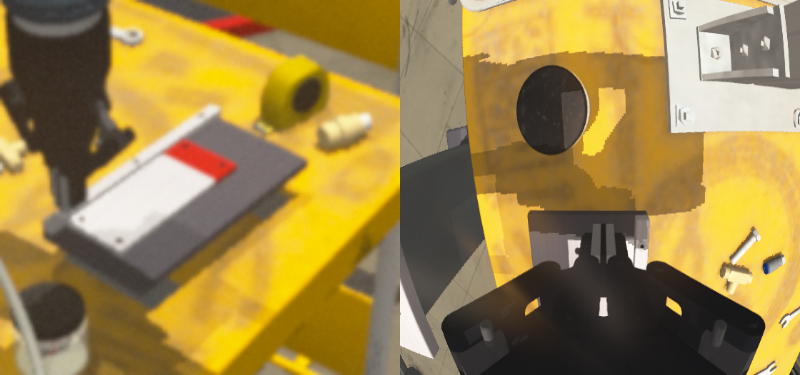

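Request:
{"fn": "step_arm", "kwargs": {"series": [0, 0, 0, 0, 0, -0.015, 0, 0, 0, 0, 0, 0, -0.03, 0, 0, 0, 0, 0, 0, -0.04, 0, 0, 0, 0, 0, 0, -0.044, 0, 0, 0, 0, 0, 0, -0.046, 0, 0, 0, 0, 0, 0, -0.046, 0, 0, 0, 0, 0, 0, -0.046, 0]}}

```text
time: 8.65
tcp_pos: [0.509, 0.0956, 0.0428]
eef_rot: [3.141, -0.0, 1.497]
contact_force: [0.0, 0.2, -0.9]
gripper_width: 0.0001
```

Request:
{"fn": "step_arm", "kwargs": {"series": [0, 0, 0, -0.0002, -0.003, 0, 0, 0, 0, 0, -0.0005, -0.007, 0, 0, 0, 0, 0, -0.0009, -0.012, 0, 0, 0, 0, 0, -0.0013, -0.017, 0, 0, 0, 0, 0, -0.0017, -0.022, 0, 0, 0, 0, 0, -0.002, -0.027, 0, 0, 0, 0, 0, -0.0024, -0.032, 0, 0, 0, 0, 0, -0.0028, -0.037, 0, 0, 0, 0, 0, -0.0031, -0.041, 0, 0, 0, 0, 0, -0.0034, -0.045, 0, 0, 0, 0, 0, -0.0034, -0.045, 0, 0]}}

```text
time: 9.75
tcp_pos: [0.5051, 0.05, 0.0422]
eef_rot: [-3.141, 0.0, 1.496]
contact_force: [0.0, -0.1, 0.7]
gripper_width: 0.0002
```

```bash
python3 - <<'E'
from h import *
for n in('top','scene'): snap(n,n+'6.png')
a=cv2.imread('pics/scene6.png')[150:300,220:380]; b=cv2.imread('pics/top6.png')[185:285,210:370]
cv2.imwrite('pics/m6.png',np.vstack([cv2.resize(a,(480,300)),cv2.resize(b,(480,300))]))
s=r.read_state();print(s['tcp_pos'],s['contact_force'])
E
```

```text
[0.50505917 0.05040821 0.04220098] [-0.4861126  -0.17186902 -0.44456412]
```

View pics/m6.png

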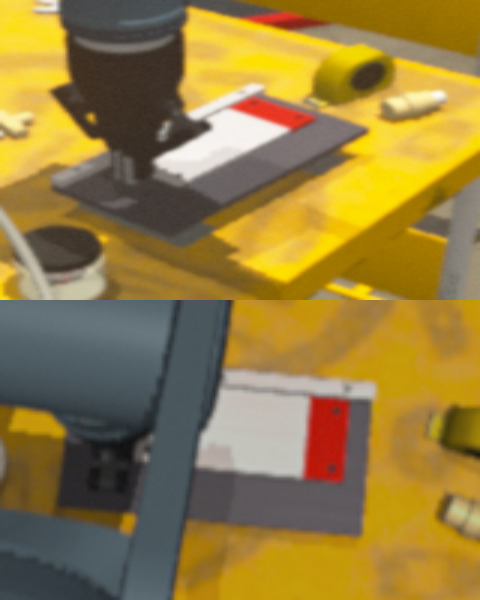

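Request:
{"fn": "step_arm", "kwargs": {"series": [0, 0, 0, -0.0002, -0.003, 0, 0, 0, 0, 0, -0.0005, -0.007, 0, 0, 0, 0, 0, -0.0009, -0.012, 0, 0, 0, 0, 0, -0.0013, -0.017, 0, 0, 0, 0, 0, -0.0017, -0.022, 0, 0, 0, 0, 0, -0.002, -0.027, 0, 0, 0, 0, 0, -0.0024, -0.032, 0, 0, 0, 0, 0, -0.0028, -0.037, 0, 0, 0, 0, 0, -0.0031, -0.041, 0, 0, 0, 0, 0, -0.0034, -0.045, 0, 0, 0, 0, 0, -0.0034, -0.045, 0, 0]}}

```text
time: 10.95
tcp_pos: [0.5019, 0.005, 0.0423]
eef_rot: [3.141, 0.0, 1.496]
contact_force: [0.2, 0.7, 0.1]
gripper_width: 0.0002
```

```bash
python3 - <<'E'
from h import *
for n in('top','scene'): snap(n,n+'7.png')
a=cv2.imread('pics/scene7.png')[150:300,220:380]; b=cv2.imread('pics/top7.png')[185:285,210:370]
cv2.imwrite('pics/m7.png',np.vstack([cv2.resize(a,(480,300),interpolation=2),cv2.resize(b,(480,300),interpolation=2)]))
s=r.read_state();print(s['tcp_pos'],s['contact_force'])
E
```

```text
[0.50185889 0.00545163 0.04236495] [ 0.00719248  0.49317283 -0.2916184 ]
```

View pics/m7.png

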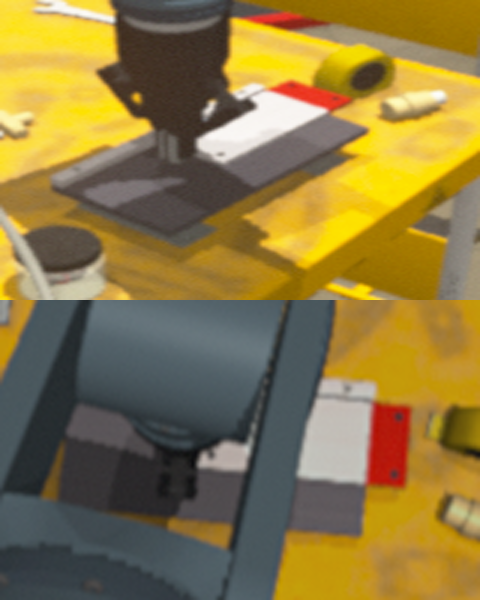

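The red band's inner edge is about at the ledge end (zoom column 370). I'll push about 10 mm more.

Request:
{"fn": "step_arm", "kwargs": {"series": [0, 0, 0, -0.0002, -0.003, 0, 0, 0, 0, 0, -0.0005, -0.006, 0, 0, 0, 0, 0, -0.0007, -0.009, 0, 0, 0, 0, 0, -0.0008, -0.011, 0, 0, 0, 0, 0, -0.0008, -0.011, 0, 0, 0, 0, 0, -0.0008, -0.011, 0, 0]}}

```text
time: 11.65
tcp_pos: [0.501, -0.0056, 0.0423]
eef_rot: [3.142, 0.0, 1.497]
contact_force: [0.4, 0.6, -0.1]
gripper_width: -0.0003
```

Request:
{"fn": "step_arm", "kwargs": {"series": [0, 0, 0, 0.0005, 0.006, 0, 0, 0, 0, 0, 0.0008, 0.012, 0, 0, 0, 0, 0, 0.001, 0.014, 0.02, 0, 0, 0, 0, 0.001, 0.014, 0.06, 0, 0, 0, 0, -0.01, 0.014, 0.1, 0, 0, 0, -0.14, -0.03, 0.01, 0.11, 0, 0, 0, -0.28, -0.05, 0, 0.11, 0, 0, 0, -0.42, -0.07, -0.005, 0.11, 0, 0, 0, -0.56, -0.09, -0.01, 0.11, 0.02, 0, 0, -0.7, -0.1, -0.015, 0.11, 0.04, 0, 0, -0.84, -0.11, -0.02, 0.11, 0.05, 0, 0, -0.98, -0.11, -0.025, 0.11, 0.05, 0, 0, -1.12, -0.11, -0.03, 0.11, 0.05, 0, 0, -1.26, -0.11, -0.035, 0.11, 0.05, 0, 0, -1.4, -0.11, -0.04, 0.11, 0.05, 0, 0, -1.54, -0.11, -0.045, 0.11, 0.05, 0, 0, -1.571, -0.11, -0.045, 0.11, 0.05, 0, 0, -1.571, -0.11, -0.045, 0.11, 0.05]}}

```text
time: 13.45
tcp_pos: [0.391, -0.05, 0.1523]
eef_rot: [-3.142, -0.0, -0.074]
contact_force: [0.8, 0.5, 1.0]
gripper_width: 0.0501
```

```bash
python3 - <<'E'
from h import *
for n in('top','scene','wrist'): snap(n,n+'8.png')
s=r.read_state();print(s['tcp_pos'],s['eef_rot'],s['contact_force'])
E
```

```text
[ 0.39094635 -0.05005616  0.15226965] [-3.14153877e+00  1.90654688e-05 -7.27081549e-02] [ 0.05574188  0.56661192 -0.21547708]
```

View pics/wrist8.png

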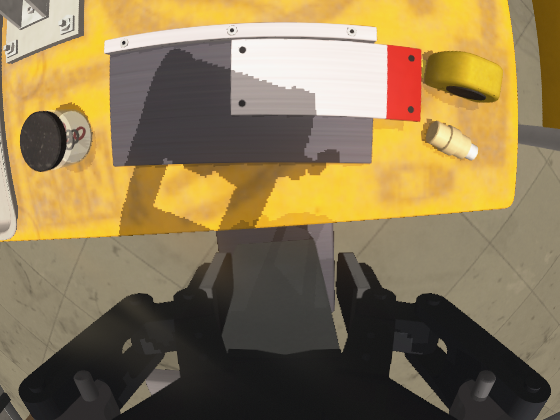

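```bash
python3 - <<'E'
import cv2
a=cv2.imread('pics/wrist8.png')[10:180,95:445]; b=cv2.imread('pics/scene8.png')[165:265,235:375]
cv2.imwrite('pics/z8.png',cv2.resize(a,(800,389),interpolation=2)); cv2.imwrite('pics/y8.png',cv2.resize(b,(784,560),interpolation=2))
E
```

```text
(no output)
```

View pics/z8.png

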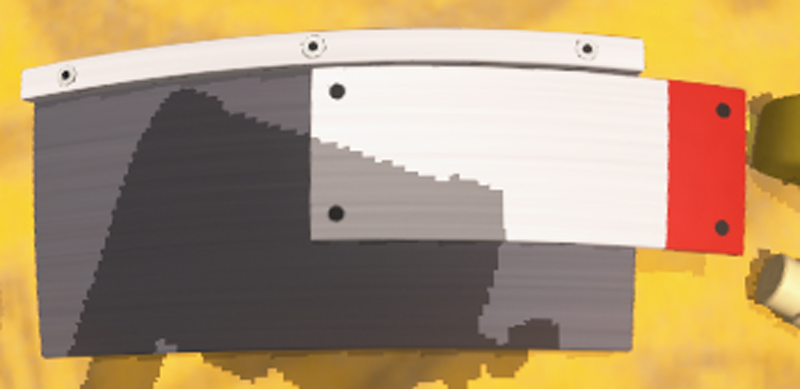

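View pics/y8.png

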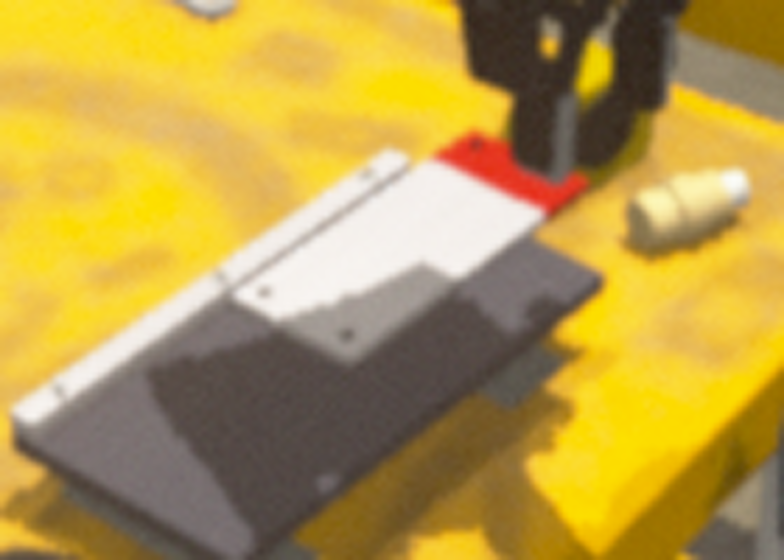

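```bash
python3 - <<'E'
from h import *
d=r.grab_frame('wrist')
k=350/800;Z=lambda L:[(95+(u+.5)*k-.5,10+(v+.5)*170/389-.5) for u,v in L]
L,e=fitf(d,LC,Z([(22,71),(644,40),(633,351),(44,357)]),LZ);print(L,e)
p,e=fitf(d,PC,Z([(310,67),(747,89),(743,255),(311,240)]),PZ);print(p,e)
print(rel(L,p), rel(np.array([.4866,-.0186,-.075]),p))
E
```

```text
[ 0.48556131 -0.01783314 -0.07216671] [-0.5 -0.9  0.8 -0.9  0.7  0.7 -1.4  1.2]
[ 0.49272756 -0.09159975 -0.07972786] [ 0.4 -0.2 -0.2 -0.   0.6 -0.  -0.7  0.3]
[ 0.0125 -0.0731 -0.0076] [ 0.0116 -0.0723 -0.0047]
```

The plate is at ledge y = -73 mm, so about 8 mm of bare metal sticks out. It's slightly askew, with a thin gap at the right end of the fence, so I'll reseat it with the wide two-finger push.

Request:
{"fn": "step_arm", "kwargs": {"series": [0, 0, 0, 0.015, -0.008, -0.01, 0.085, 0, 0, 0, 0.03, -0.016, -0.025, 0.085, 0, 0, 0, 0.046, -0.025, -0.05, 0.085, 0, 0, 0, 0.046, -0.025, -0.08, 0.085, 0, 0, 0, 0.046, -0.025, -0.105, 0.085, 0, 0, 0, 0.046, -0.025, -0.118, 0.085, 0, 0, 0, 0.046, -0.025, -0.124, 0.085, 0, 0, 0, 0.046, -0.025, -0.124, 0.085, 0, 0, 0, 0.046, -0.025, -0.124, 0.085]}}

```text
time: 14.55
tcp_pos: [0.4375, -0.0755, 0.0287]
eef_rot: [3.141, -0.001, -0.074]
contact_force: [0.0, -0.4, -0.2]
gripper_width: 0.0851
```

Request:
{"fn": "step_arm", "kwargs": {"series": [0, 0, 0, 0.003, -0.0002, 0, 0.085, 0, 0, 0, 0.006, -0.0005, 0, 0.085, 0, 0, 0, 0.009, -0.0007, 0, 0.085, 0, 0, 0, 0.011, -0.0008, 0, 0.085, 0, 0, 0, 0.013, -0.001, 0, 0.085, 0, 0, 0, 0.014, -0.001, 0, 0.085, 0, 0, 0, 0.014, -0.001, 0, 0.085]}}

```text
time: 15.25
tcp_pos: [0.4511, -0.0764, 0.0282]
eef_rot: [-3.142, 0.0, -0.074]
contact_force: [0.6, 0.9, 0.4]
gripper_width: 0.085
```

Request:
{"fn": "step_arm", "kwargs": {"series": [0, 0, 0, 0.001, -0.0001, 0, 0.085, 0, 0, 0, 0.002, -0.0001, 0, 0.085, 0, 0, 0, 0.002, -0.0001, 0, 0.085]}}

```text
time: 15.55
tcp_pos: [0.4526, -0.0764, 0.0282]
eef_rot: [-3.141, 0.001, -0.074]
contact_force: [-0.6, -0.7, 1.3]
gripper_width: 0.0849
```

Request:
{"fn": "step_arm", "kwargs": {"series": [0, 0, 0, 0.001, -0.0001, 0, 0.085, 0, 0, 0, 0.0015, -0.0001, 0, 0.085, 0, 0, 0, 0.0015, -0.0001, 0, 0.085]}}

```text
time: 15.85
tcp_pos: [0.4528, -0.0763, 0.0279]
eef_rot: [-3.141, 0.004, -0.074]
contact_force: [-7.4, -0.5, 5.5]
gripper_width: 0.0848
```

```bash
python3 - <<'E'
from h import *
snap('wrist','w9.png');s=r.read_state();print(s['tcp_pos'],s['contact_force'])
E
```

```text
[ 0.45273397 -0.07630656  0.02790745] [-7.27151381 -1.50653349  5.11554816]
```

View pics/w9.png

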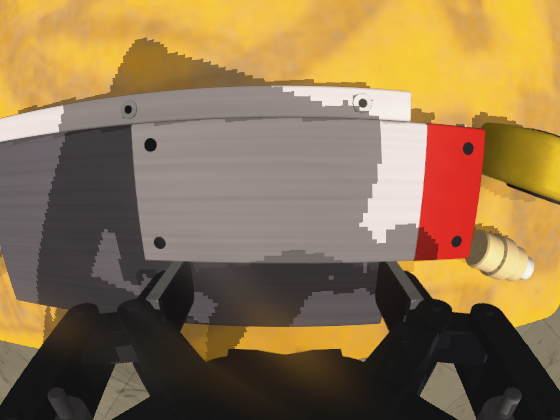

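The plate is seated against the fence over its full length. Now I'll retreat and check.

Request:
{"fn": "step_arm", "kwargs": {"series": [0, 0, 0, -0.005, 0.0004, 0, 0.085, 0, 0, 0, -0.012, 0.001, 0, 0.085, 0, 0, 0, -0.022, 0.002, 0, 0.085, 0, 0, 0, -0.03, 0.002, 0.03, 0.085, 0, 0, 0, -0.045, 0.003, 0.07, 0.085, 0, 0, 0, -0.06, 0.004, 0.1, 0.085, 0, 0, 0, -0.065, 0.004, 0.125, 0.085, 0, 0, 0, -0.065, 0.004, 0.125, 0.085, 0, 0, 0, -0.065, 0.004, 0.125, 0.085]}}

```text
time: 16.8
tcp_pos: [0.3895, -0.0727, 0.1535]
eef_rot: [3.141, -0.002, -0.074]
contact_force: [0.3, 0.2, -0.3]
gripper_width: 0.0849
```

```bash
python3 - <<'E'
from h import *
snap('wrist','wA.png');snap('top','tA.png')
a=cv2.imread('pics/wA.png')[10:190,75:475]
cv2.imwrite('pics/zA.png',cv2.resize(a,(800,360),interpolation=2))
s=r.read_state();print(s['tcp_pos'],s['contact_force'])
E
```

```text
[ 0.38872703 -0.07221425  0.15216832] [-0.32540571  0.08915887 -0.87678745]
```

View pics/zA.png

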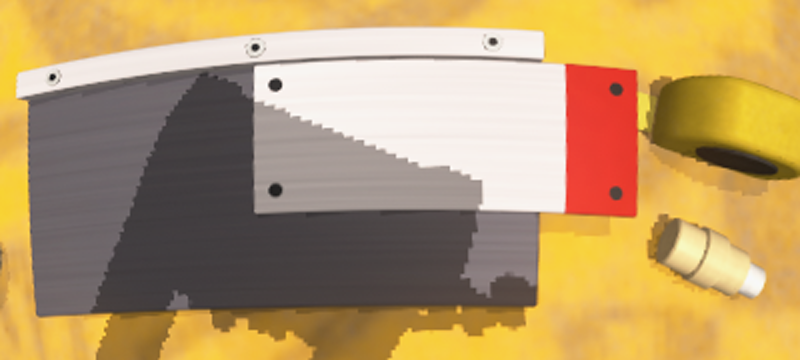

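View pics/tA.png

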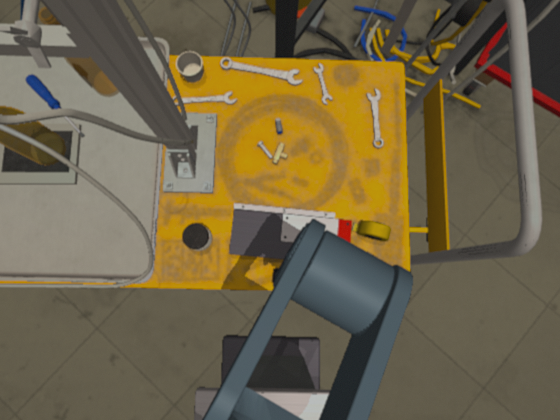

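```bash
python3 - <<'E'
from h import *
d=r.grab_frame('wrist')
Z=lambda L:[(75+(u+.5)/2-.5,10+(v+.5)/2-.5) for u,v in L]
L,e=fitf(d,LC,Z([(17,73),(544,31),(537,306),(38,316)]),LZ);print(L,e)
p,e=fitf(d,PC,Z([(253,66),(637,70),(637,217),(254,214)]),PZ);print(p,e)
print(rel(L,p), rel(np.array([.4866,-.0186,-.075]),p))
E
```

```text
[ 0.48438965 -0.01699911 -0.07304824] [-1.6 -0.8  1.3 -1.1  1.3  1.  -2.2  1.1]
[ 0.49172143 -0.0905382  -0.07101623] [-0.7 -0.6  0.9 -0.4  0.8  0.3 -0.9  0.7]
[ 0.0127 -0.0728  0.002 ] [ 0.0105 -0.0714  0.004 ]
```

```bash
python3 - <<'E'
from h import *
print(r.sign_off())
E
```

```text
the job is handed in; nothing more can be done
None
```

The plate now lies with its long side against the fence, and its whole red band sticks out past the ledge's right-hand end. I handed the job in at about 17 s of the 58 s allowed.

- **What I did:** I pushed the plate back with the open fingers until it met the fence. Then I pushed it right with the shut fingertips on its left end. That left a thin gap at the fence's right end, so I pushed it back once more. It was never gripped or lifted, and the wrist force stayed at about 10 N or less in every reading I took.
- **Final position:** The last wrist picture puts the plate at about x = +12.7 mm, y = -73 mm on the ledge, 0.002 rad askew (+13 mm is against the fence). That leaves about 8 mm of bare metal sticking out along with the band.
- **Other things:** The fingers never came near the tape measure, jar or coupling. They look unmoved in the last pictures, but I did not measure them again.
- **Checks that disagreed:** Measured against the ledge position I found at the start, the same picture gives x = +10.5 mm, y = -71 mm. That is within the camera's roughly 2 mm error. The y limits are -65 to -85 mm, so both values pass. The final fence push met firm resistance of about 7 N, which also points to contact.

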